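# Set the pitch bowl in its ring cushion

## Robot

A 6-joint arm with a two-finger parallel gripper is mounted at the origin on the work surface. World frame = base frame: x ahead of the robot, y to its left, z up, the work surface at z = 0. Lengths are in m, angles in degrees, forces in N, time in s.
With the tool pointing down it reaches from about 0.375 to 0.975 m from the base axis. Payload 3.8 kg.
Tool frame: the origin (TCP) lies midway between the tips of the shut fingers; the grasp point (between the pads) lies 19 mm behind it; z points along the fingers, y is the line along which they close (so a half turn about z gives the same grasp; the last joint's range is limited). The gripper opens to 88 mm and grips with 3 to 60 N. Pads are 18 mm wide; open, the fingers measure 123 mm over their backs; the gripper's body (75 mm by 187 mm) begins 45 mm behind the grasp point.
Start: joints at [-69.781, 15.12, 91.902, -0, 72.978, -2.114], TCP at [0.256, -0.624, 0.239] pointing down, gripper open.
Joint ranges: [-150.88, 150.88], [-54.13, 125.18], [17.81, 147.31], [-75.09, 255.09], [0, 152.58], [-146.25, 146.25]. Speed limits (degrees/s): [147.25, 147.25, 180, 180, 180, 180].

## Interface

Orientations are given as [roll, pitch, yaw] about the fixed x, y, z axes, in that order (R = Rz(yaw) Ry(pitch) Rx(roll)).
In Python, from plant import state, vision, job, models gives the robot as it stands.
- The arm moves only by the shell command python3 -m crank 'ROWS'. ROWS is JSON, a list of rows, each a list of 7 numbers: the shift along the tool's x, y, z in m, then the turn, a rotation vector about the tool's x, y, z in degrees, then the opening, from 0 (shut) to 1 (fully open). In form: [[x, y, z, ax, ay, az, hand], ...]. A call has exactly 5 rows; each row shifts and turns the commanded pose from where the row before left it, along the tool's axes as they then stand; what a row does not reach is not made up. A row lasts 1/12 s, in which the tool goes at most 41.7 mm and 7.16 degrees, less where a joint would pass 70% of its speed; a pose out of reach is approached as far as the arm can. A call with a gripper value outside its range is refused whole. The fingers move at their own pace and stop on an object; the grip force is fixed at half the most. Time passes only in rows, so rows that do not move let the fingers close, or fill a call up. It gives the time, the measured TCP pose, the force, the opening and the grip force at its end, in the units of the state.
- state(): the state, without advancing time (a new reading comes with each control period).
- vision.capture(name): name is "side" or "top" or "wrist"; returns (picture, depth): 480x640x3 uint8, blue, green, red; 480x640 float32, m along the optical axis (not along the pixel's ray), 0 where there is no reading.
- vision.camera_params(name): a dict with "vfov" (degrees; the focal length in pixels is half the picture's height over the tangent of half this angle, whatever the lens; pixels are square), "cx", "cy" (the principal point, pixels), "extrinsics" (4x4, takes a point from world to camera coordinates). Camera axes: x right, y down, z forward; pixel columns grow to the right and rows downward; lengths in m; the calibration is good to about 2 mm. The wrist camera is an equidistant fisheye: a pixel r from the principal point sees the ray r / f radians off the axis. A picture is of the moment at which its call begins: read the wrist's pose just before it. camera_params takes no time and is no camera call; for the wrist camera it gives the pose at the moment of the call.
- job.hand_in(): hands the job in; it is judged then, once.
Trained networks look in the newest picture that a camera, given by its name, has taken for a name from the list of things; names that differ only in an ending like _2 or _b are one class to them, and where a whole thing is asked for, a point or a joint stands for the part that bears it (a point fixed in the world has none). Each returns a list of dicts, best first, with "confidence" (0 to 1); they miss things now and then, are a little off and sometimes report something else, mostly with a low value. They report only what shows in the picture. A call takes as long as a camera call. They do not tell look-alikes from the thing itself.
- models.search_frame(camera, thing): "box" ([left, top, right, bottom] in pixels, round what is visible of it).
- models.outline_of(camera, thing): "pixels" (480x640 bool, what is visible of it) and "box" ([left, top, right, bottom] in pixels, round what is visible of it).
The state is a dict: "t": time; "q": joint angles; "joint_vel": joint speeds; "tau": joint torques, N m; "tool_pos": TCP position; "tcp_rot": TCP orientation; "contact_force": force on the tool from outside, world axes, zero at the start; "ft_torque": the same for the moment, N m; "finger_gap": opening from 0.0 (shut) to 1.0 (fully open); "gripper_force": force on a finger pad.
Only numpy, scipy, OpenCV 4.12 (cv2) and the standard library are available. Lean on these libraries where they do the work, as an engineer would, in place of code of your own. Each camera call takes 0.05 s, during which the arm holds its last target. There are 200 camera calls.

## Task

Take the round-bottomed pitch bowl that carries the brass ferrule off the storage board and set it down gently, not dropped, in the red leather ring on top of the log round, centred and level, ready for chasing work. Leave the bowl with the square steel block where it is. Let go of the bowl when it sits in the ring.

Things in the scene. Friction and masses are not known exactly. Their poses are not given: they have to be found in the camera images.
- brass_bowl_grip (a point): Bowl to move: dark iron, underside a hemisphere of 42 mm radius, flat pitch top 40 mm above its lowest point, 0.55 kg. Fixed upright in its middle: a round brass ferrule, 32 mm across, 34 mm tall, to grasp from above. Point: on the ferrule's axis, half-way up it, 57 mm above the bowl's lowest point, 17 mm above the pitch. z: up the bowl's axis. Starts upright.
- steel_bowl_grip (a point): The other bowl, to be left alone: same iron bowl, but with a square steel block, 30 x 30 x 34 mm tall, in place of the ferrule. Point: the block's centre, 57 mm above the bowl's lowest point. z: up the bowl's axis. It stands 130 mm from the brass one, on either side of it.
- ring_seat (a point): Centre of the red leather ring's mouth, level with its top face, 80 mm above the table. Ring: 96 mm across, hole 60 mm, 20 mm high, fixed on a fixed log round 60 mm high, about 216 mm across. z: up. A bowl resting upright in the ring has its lowest point 13 mm below this point and its grip point 44 mm above it. The log may be on either side.
- board: Fixed plywood storage board, 130 x 250 mm, 12 mm thick, on which both bowls start. Two cork collars on it, 72 mm across and 9 mm high, keep the bowls from rolling; their centres lie 65 mm either side of the board's middle. Origin: middle of its underside. x: its short side, y: its long side, z: up.
Not all that is in view belongs to the job. There is more than one size of the part that bears ring_seat; the job needs the middle-sized.

How it is judged:
By the outcome, as a careful person would: the job done as asked, in the order asked, and still so for the second after the job is handed in, with the robot touching nothing.
It also fails if it takes over 48 s, if anything falls off the work surface, if the arm or the gripper's body presses on something with over 40 N, if the wrist force passes 120 N, or if a joint passes its speed limit or range.

## Working session

There is one attempt and no reset: what is moved stays moved. The work goes in short steps, Python scripts to look and compute and a shell command to move; the robot and the scene stay as the last step left them, time stands still between calls to the robot, and variables do not carry over. Pictures are saved under pics/ and viewed, at most 10 in all, crops included, and the job is handed in when it is done.

```bash
mkdir -p pics; cat > h.py <<'E'
import numpy as np,cv2
from plant import state,vision,job,models
def params(n):
    p=vision.camera_params(n); return 240/np.tan(np.radians(p['vfov']/2)),p['cx'],p['cy'],np.array(p['extrinsics'])
def world(n,u,v,d,P=None):
    f,cx,cy,E=P or params(n); u=np.asarray(u,float);v=np.asarray(v,float)
    a,b=(u-cx)/f,(v-cy)/f
    if n=='wrist':
        r=np.hypot(a,b)+1e-9; k=np.tan(r)/r; a,b=a*k,b*k
    c=np.stack([a*d,b*d,d*np.ones_like(a)],-1)
    return (c-E[:3,3])@E[:3,:3]
E
python3 - <<'E'
from h import *
ims=[]
for n in ['side','top']:
    im,d=vision.capture(n); cv2.imwrite(f'pics/{n}0.png',im); np.save(f'{n}0.npy',d)
    for t in ['brass_bowl_grip','steel_bowl_grip','ring_seat','board']:
        for r in models.search_frame(n,t)[:4]:
            b=r['box']; u,v=(b[0]+b[2])/2,(b[1]+b[3])/2
            print(n,t,round(r['confidence'],2),np.round(b),world(n,u,v,d[int(v),int(u)]).round(3))
s=state();print(s['t'],s['tool_pos'],s['tcp_rot'])
E
```

```text
side brass_bowl_grip 0.56 [274. 136. 310. 166.] [ 0.549 -0.284  0.06 ]
side steel_bowl_grip 0.6 [246. 166. 288. 200.] [ 0.572 -0.152  0.066]
side ring_seat 0.88 [173. 280. 307. 411.] [0.508 0.248 0.077]
side ring_seat 0.86 [332. 146. 472. 268.] [ 0.291 -0.118  0.081]
side ring_seat 0.85 [345. 336. 451. 436.] [0.265 0.259 0.059]
side board 0.55 [228. 156. 326. 226.] [ 0.551 -0.153  0.049]
top brass_bowl_grip 0.94 [457. 143. 507. 189.] [ 0.541 -0.293  0.088]
top steel_bowl_grip 0.61 [390. 132. 436. 173.] [ 0.566 -0.169  0.09 ]
top ring_seat 0.92 [158. 280. 244. 364.] [0.263 0.225 0.048]
top ring_seat 0.64 [152. 129. 267. 244.] [0.513 0.205 0.062]
top ring_seat 0.58 [344. 223. 507. 389.] [ 0.288 -0.185  0.086]
top board 0.93 [372. 122. 512. 207.] [ 0.558 -0.236  0.011]
0.5 [ 0.25648648 -0.62436761  0.23866282] [-1.79999494e+02 -8.71734563e-04  2.23339477e+01]
```

View pics/top0.png

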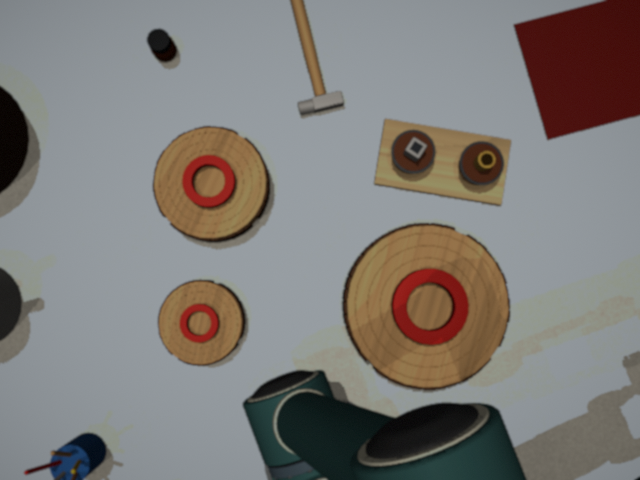

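```bash
python3 - <<'E'
import cv2
a=cv2.imread('pics/top0.png')
c=cv2.resize(a[105:215,355:525],None,fx=4.5,fy=4.5,interpolation=cv2.INTER_CUBIC)
cv2.imwrite('pics/crop1.png',c)
E
```

```text
(no output)
```

View pics/side0.png

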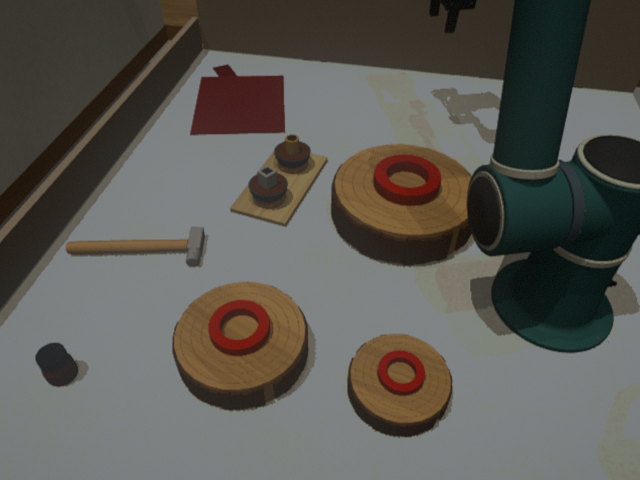

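The top view shows three logs with red rings, at (211,184), (201,323) and (428,306). The first is the middle-sized one. The bowls on the board are a round gold ferrule at (487,159) and a square grey block at (415,149). I'll confirm the bowls in a crop and measure the ring, log and ferrule.

View pics/crop1.png

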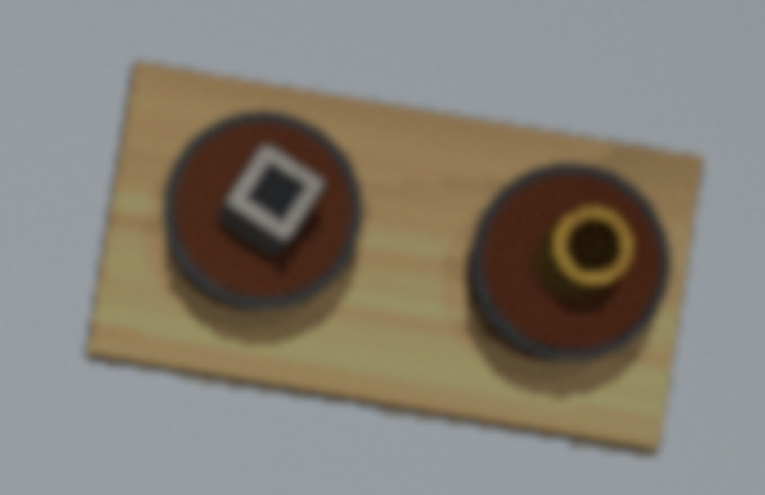

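```bash
cat > m.py <<'E'
from h import *
def redrings(im,d,n,P=None):
    h=cv2.cvtColor(im,cv2.COLOR_BGR2HSV)
    m=(((h[...,0]<6)|(h[...,0]>174))&(h[...,1]>170)&(h[...,2]>110)).astype(np.uint8)
    N,L,S,C=cv2.connectedComponentsWithStats(m)
    for i in range(1,N):
        if S[i,4]<300: continue
        v,u=np.nonzero((L==i)&(d>0)); w=world(n,u,v,d[v,u],P)
        z=np.median(w[:,2]); w=w[abs(w[:,2]-z)<.006]
        (c,r)=cv2.minEnclosingCircle(w[:,:2].astype(np.float32))
        print('red',C[i].round(),'z',z.round(4),'circle',np.round(c,4),'diam',round(2*r,4))
def ferrule(im,d,n,box,P=None):
    x0,y0,x1,y1=[int(k) for k in box]
    V,U=np.mgrid[y0:y1,x0:x1]; D=d[y0:y1,x0:x1]
    k=D>0; w=world(n,U[k],V[k],D[k],P)
    t=w[(w[:,2]>.085)&(w[:,2]<.11)]
    print('z max',np.percentile(w[:,2],[50,90,99]).round(4),'top pts',len(t))
    if len(t)>4:
        c,r=cv2.minEnclosingCircle(t[:,:2].astype(np.float32)); print('circ',np.round(c,4),'diam',round(2*r,4),'median',np.median(t,0).round(4))
E
python3 - <<'E'
from m import *
im=cv2.imread('pics/top0.png');d=np.load('top0.npy')
redrings(im,d,'top')
ferrule(im,d,'top',[450,135,512,195]); ferrule(im,d,'top',[385,125,445,180])
E
```

```text
red [208. 181.] z 0.0807 circle [0.5208 0.2055] diam 0.0942
red [430. 306.] z 0.1131 circle [ 0.2891 -0.1883] diam 0.1329
red [199. 323.] z 0.0599 circle [0.2622 0.2268] diam 0.0694
z max [0.0159 0.0569 0.0893] top pts 213
circ [ 0.5518 -0.2999] diam 0.033 median [ 0.552  -0.3005  0.0878]
z max [0.0169 0.0594 0.0895] top pts 217
circ [ 0.5757 -0.1724] diam 0.0393 median [ 0.5746 -0.1724  0.0873]
```

The crop confirms it: square steel block on the left, round brass ferrule on the right (at 0.552, -0.300, 33 mm across). The middle ring measures about 95 mm with its top at z 0.081, so it fits. The other two measure 133 and 69 mm. Moving to above the ferrule.

```bash
python3 -m crank '[[0.026,-0.0125,0,0,0,0,1],[0.026,-0.0125,0,0,0,0,1],[0.026,-0.0125,0,0,0,0,1],[0.026,-0.0125,0,0,0,0,1],[0.026,-0.0125,0,0,0,0,1]]' && python3 -m crank '[[0.026,-0.0125,0,0,0,0,1],[0.026,-0.0125,0,0,0,0,1],[0.026,-0.0125,0,0,0,0,1],[0.026,-0.0125,0,0,0,0,1],[0.026,-0.0125,0,0,0,0,1]]' && python3 -m crank '[[0.026,-0.0125,0,0,0,0,1],[0.026,-0.0125,0,0,0,0,1],[0.026,-0.0125,0,0,0,0,1],[0.026,-0.0125,0,0,0,0,1],[0.026,-0.0125,0,0,0,0,1]]' && python3 -m crank '[[0,0,0.01,0,0,0,1],[0,0,0.01,0,0,0,1],[0,0,0.01,0,0,0,1],[0,0,0,0,0,0,1],[0,0,0,0,0,0,1]]'
python3 - <<'E'
from m import *
P=params('wrist'); im,d=vision.capture('wrist'); cv2.imwrite('pics/w1.png',im); np.save('w1.npy',d)
for r in models.search_frame('wrist','brass_bowl_grip')[:2]:
    print(r); ferrule(im,d,'wrist',r['box'],P)
s=state();print(s['t'],s['tool_pos'],s['tcp_rot'])
E
```

```text
t: 0.92
tool_pos: [0.3537, -0.5162, 0.2389]
tcp_rot: [180.0, -0.0, 22.3]
contact_force: [0.3, 0.4, 0.2]
finger_gap: 0.999
gripper_force: 0.0
t: 1.33
tool_pos: [0.4503, -0.4088, 0.239]
tcp_rot: [180.0, -0.0, 22.3]
contact_force: [0.0, 0.6, -0.3]
finger_gap: 1.003
gripper_force: 0.0
t: 1.75
tool_pos: [0.5468, -0.3016, 0.2389]
tcp_rot: [180.0, -0.0, 22.3]
contact_force: [0.4, -0.3, -0.0]
finger_gap: 1.003
gripper_force: 0.0
t: 2.17
tool_pos: [0.5443, -0.3032, 0.207]
tcp_rot: [-179.9, 0.1, 22.2]
contact_force: [-0.0, -0.4, -0.4]
finger_gap: 1.002
gripper_force: 0.0
2.2667 [ 0.54534523 -0.3036765   0.20863964] [-1.79994741e+02  1.32029776e-02  2.22431641e+01]
```

View pics/w1.png

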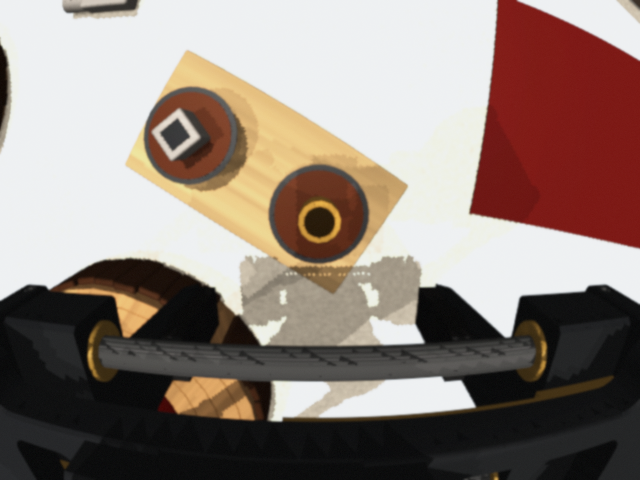

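The wrist view shows the ferrule at (320,221) and the steel block at (176,134), with nothing in the fingers' way.

```bash
python3 - <<'E'
from m import *
P=params('wrist'); im=cv2.imread('pics/w1.png');d=np.load('w1.npy')
ferrule(im,d,'wrist',[265,162,372,262],P)
h=cv2.cvtColor(im,cv2.COLOR_BGR2HSV)[162:262,265:372]
D=d[162:262,265:372]
v,u=np.nonzero(D>0); w=world('wrist',u+265,v+162,D[D>0],P)
p=w[(w[:,2]>.045)&(w[:,2]<.065)]
print('pitch z',np.median(p[:,2]),'disc',cv2.minEnclosingCircle(p[:,:2].astype(np.float32)))
s=state(); print(s['tool_pos'],s['tcp_rot'])
from scipy.spatial.transform import Rotation as R
t=w[(w[:,2]>.085)&(w[:,2]<.11)]; c=cv2.minEnclosingCircle(t[:,:2].astype(np.float32))[0]
print('tool shift',R.from_euler('xyz',s['tcp_rot'],degrees=True).inv().apply(np.r_[c,.061]-s['tool_pos']))
E
```

```text
z max [0.0542 0.0879 0.0895] top pts 1422
circ [ 0.5576 -0.3015] diam 0.0323 median [ 0.5578 -0.3012  0.0884]
pitch z 0.05454703200209488 disc ((0.5561994910240173, -0.3014906942844391), 0.04223904013633728)
[ 0.54534523 -0.3036765   0.20863964] [-1.79994741e+02  1.32029776e-02  2.22431641e+01]
tool shift [0.01217123 0.00266843 0.14763659]
```

```bash
python3 -m crank '[[0.005,0.001,0.025,0,0,0,1],[0.005,0.001,0.025,0,0,0,1],[0,0,0.025,0,0,0,1],[0,0,0,0,0,0,1],[0,0,0,0,0,0,1]]' && python3 -m crank '[[0,0,0,0,0,0,1],[0,0,0,0,0,0,1],[0,0,0,0,0,0,1],[0,0,0,0,0,0,1],[0,0,0,0,0,0,1]]'
python3 - <<'E'
from m import *
from scipy.spatial.transform import Rotation as R
s=state();P=params('wrist'); im,d=vision.capture('wrist'); cv2.imwrite('pics/w2.png',im); np.save('w2.npy',d)
v,u=np.nonzero(d>0); w=world('wrist',u,v,d[v,u],P)
k=(np.hypot(w[:,0]-.555,w[:,1]+.301)<.024)&(w[:,2]>.083)&(w[:,2]<.1); t=w[k]
print(s['tool_pos'],s['tcp_rot'],len(t),'px',u[k].min(),u[k].max(),v[k].min(),v[k].max(),np.median(t[:,2]))
c,r=cv2.minEnclosingCircle(t[:,:2].astype(np.float32)); print(c,r)
print(R.from_euler('xyz',s['tcp_rot'],degrees=True).inv().apply(np.r_[c,.061]-s['tool_pos']))
E
```

```text
t: 2.68
tool_pos: [0.5547, -0.3007, 0.1327]
tcp_rot: [-179.9, 0.1, 22.3]
contact_force: [-0.4, 0.4, 0.9]
finger_gap: 1.001
gripper_force: 0.0
t: 3.1
tool_pos: [0.5566, -0.3011, 0.135]
tcp_rot: [179.9, -0.1, 22.3]
contact_force: [1.2, 0.2, -0.8]
finger_gap: 0.999
gripper_force: 0.0
[ 0.55655937 -0.30112311  0.13497339] [ 1.79911814e+02 -6.84977166e-02  2.23308633e+01] 2407 px 287 342 242 296 0.08667879296480438
(0.5562604665756226, -0.30082106590270996) 0.016182132065296173
[-0.00025016 -0.00050681  0.07397246]
```

View pics/w2.png

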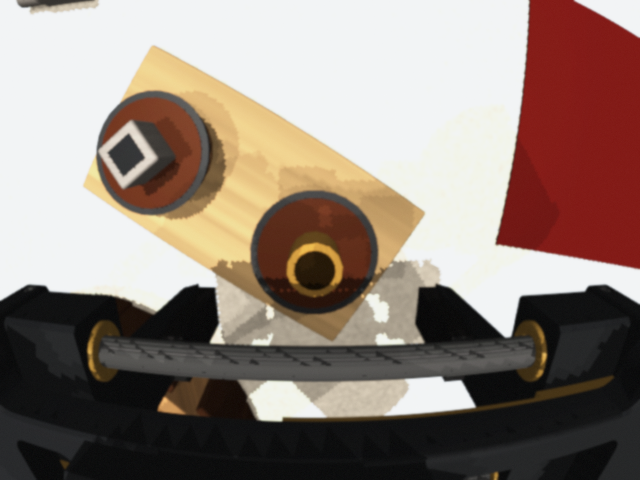

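The ferrule at (315,268) is centred under the tool (0.5563, -0.3008, top about 0.088). Descending 73 mm and gripping.

```bash
python3 -m crank '[[0,0,0.02,0,0,0,1],[0,0,0.02,0,0,0,1],[0,0,0.015,0,0,0,1],[0,0,0.01,0,0,0,1],[0,0,0.007,0,0,0,1]]' && python3 -m crank '[[0,0,0,0,0,0,1],[0,0,0,0,0,0,1],[0,0,0,0,0,0,1],[0,0,0,0,0,0,0.6],[0,0,0,0,0,0,0.5]]' && python3 -m crank '[[0,0,0,0,0,0,0.3],[0,0,0,0,0,0,0.2],[0,0,0,0,0,0,0],[0,0,0,0,0,0,0],[0,0,0,0,0,0,0]]' && python3 -m crank '[[0,0,0,0,0,0,0],[0,0,0,0,0,0,0],[0,0,0,0,0,0,0],[0,0,0,0,0,0,0],[0,0,0,0,0,0,0]]'
```

```text
t: 3.57
tool_pos: [0.5554, -0.3003, 0.0604]
tcp_rot: [-179.9, 0.1, 22.3]
contact_force: [-0.6, 0.1, 0.7]
finger_gap: 0.999
gripper_force: 0.0
t: 3.98
tool_pos: [0.5567, -0.3012, 0.0628]
tcp_rot: [179.9, -0.1, 22.3]
contact_force: [0.4, 0.5, 1.3]
finger_gap: 0.871
gripper_force: 0.0
t: 4.4
tool_pos: [0.556, -0.3008, 0.0617]
tcp_rot: [-180.0, 0.0, 22.3]
contact_force: [-0.1, -0.7, 0.1]
finger_gap: 0.493
gripper_force: 0.0
t: 4.82
tool_pos: [0.5559, -0.3006, 0.0616]
tcp_rot: [-180.0, 0.0, 22.3]
contact_force: [-0.5, 1.0, 0.2]
finger_gap: 0.354
gripper_force: 29.9
```

```bash
python3 -m crank '[[0,0,-0.01,0,0,0,0],[0,0,-0.02,0,0,0,0],[0,0,-0.03,0,0,0,0],[0,0,-0.03,0,0,0,0],[0,0,-0.03,0,0,0,0]]' && python3 -m crank '[[0,0,-0.02,0,0,0,0],[0.001,-0.006,0,0,0,0,0],[0.003,-0.012,0,0,0,0,0],[0.004,-0.02,0,0,0,0,0],[0.005,-0.024,0,0,0,0,0]]' && python3 -m crank '[[0.005,-0.024,0,0,0,0,0],[0.005,-0.024,0,0,0,0,0],[0.005,-0.024,0,0,0,0,0],[0.005,-0.024,0,0,0,0,0],[0.005,-0.024,0,0,0,0,0]]' && python3 -m crank '[[0.005,-0.024,0,0,0,0,0],[0.005,-0.024,0,0,0,0,0],[0.005,-0.024,0,0,0,0,0],[0.005,-0.024,0,0,0,0,0],[0.005,-0.024,0,0,0,0,0]]' && python3 -m crank '[[0.005,-0.024,0,0,0,0,0],[0.005,-0.024,0,0,0,0,0],[0.005,-0.024,0,0,0,0,0],[0.005,-0.024,0,0,0,0,0],[0.005,-0.024,0,0,0,0,0]]' && python3 -m crank '[[0.005,-0.024,0,0,0,0,0],[0.004,-0.02,0,0,0,0,0],[0.002,-0.012,0,0,0,0,0],[0.001,-0.006,0,0,0,0,0],[0,0,0,0,0,0,0]]' && python3 -m crank '[[0,0,0,0,0,0,0],[0,0,0,0,0,0,0],[0,0,0,0,0,0,0],[0,0,0,0,0,0,0],[0,0,0,0,0,0,0]]'
python3 - <<'E'
from m import *
s=state();P=params('wrist'); im,d=vision.capture('wrist'); cv2.imwrite('pics/w3.png',im); np.save('w3.npy',d)
print(s['tool_pos'],s['tcp_rot']); redrings(im,d,'wrist',P)
E
```

```text
t: 5.23
tool_pos: [0.5546, -0.3001, 0.1813]
tcp_rot: [-179.8, 0.1, 22.3]
contact_force: [0.5, 0.0, -6.3]
finger_gap: 0.356
gripper_force: 29.9
t: 5.65
tool_pos: [0.542, -0.2368, 0.198]
tcp_rot: [-179.7, 0.2, 22.3]
contact_force: [0.2, 0.9, -6.5]
finger_gap: 0.352
gripper_force: 29.9
t: 6.07
tool_pos: [0.5186, -0.1152, 0.1977]
tcp_rot: [-179.7, 0.3, 22.3]
contact_force: [0.3, 0.3, -6.7]
finger_gap: 0.359
gripper_force: 29.9
t: 6.48
tool_pos: [0.4958, 0.0046, 0.1979]
tcp_rot: [-179.8, 0.3, 22.4]
contact_force: [1.2, -0.1, -5.6]
finger_gap: 0.354
gripper_force: 29.9
t: 6.9
tool_pos: [0.4732, 0.1243, 0.198]
tcp_rot: [-179.9, 0.4, 22.4]
contact_force: [0.1, 0.0, -6.1]
finger_gap: 0.356
gripper_force: 29.9
t: 7.32
tool_pos: [0.4627, 0.1855, 0.1998]
tcp_rot: [-180.0, 0.2, 22.5]
contact_force: [-0.0, -0.0, -6.4]
finger_gap: 0.354
gripper_force: 29.9
t: 7.73
tool_pos: [0.4649, 0.1842, 0.2018]
tcp_rot: [180.0, -0.0, 22.3]
contact_force: [-0.5, -0.6, -6.8]
finger_gap: 0.351
gripper_force: 29.9
[0.46487771 0.18423641 0.20183845] [ 1.79992990e+02 -1.17232658e-02  2.22626137e+01]
red [317. 152.] z 0.0808 circle [0.5218 0.2061] diam 0.095
```

View pics/w3.png

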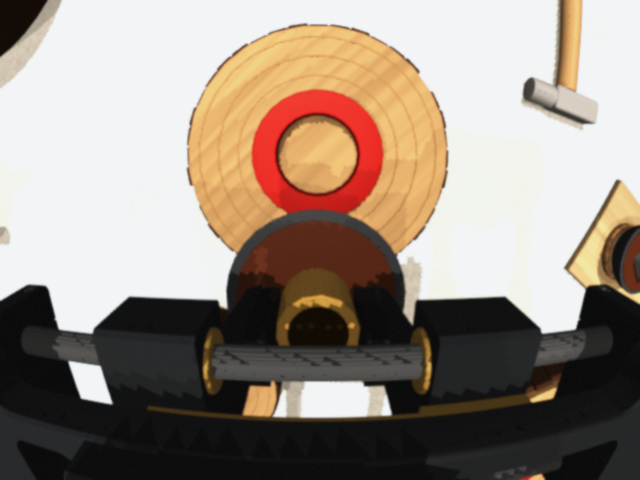

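The ring is at (318,152), unobstructed apart from its near edge. The bowl is held upright with its rim at about (315,212). Next I'll fit the ring's hole and check the bowl's offset and level in the hand.

```bash
python3 - <<'E'
from m import *
from scipy.spatial.transform import Rotation as R
from scipy.optimize import least_squares as ls
s=state();P=params('wrist'); im=cv2.imread('pics/w3.png');d=np.load('w3.npy')
def circ(p):
    o=ls(lambda q:np.hypot(*(p-q[:2]).T)-q[2],[*p.mean(0),.03],loss='soft_l1',f_scale=.001); return o.x
h=cv2.cvtColor(im,cv2.COLOR_BGR2HSV)
m=(((h[...,0]<6)|(h[...,0]>174))&(h[...,1]>170)&(h[...,2]>110)).astype(np.uint8); m[215:]=0
cs,hi=cv2.findContours(m,cv2.RETR_CCOMP,cv2.CHAIN_APPROX_NONE)
f,cx,cy,E=P
def onplane(u,v,z):  # ray meet plane
    o=world('wrist',u,v,np.zeros(len(u)),P); q=world('wrist',u,v,np.ones(len(u)),P)
    return (o+(q-o)*((z-o[:,2:])/(q-o)[:,2:]))[:,:2]
for c in cs:
    c=c[:,0]
    if len(c)>100:
        if c[:,1].max()>208: c=c[c[:,1]<200]
        print('ring circle',circ(onplane(c[:,0],c[:,1],.080)).round(4))
v,u=np.nonzero((d>0)); w=world('wrist',u,v,d[v,u],P); T=s['tool_pos']
zp=T[2]-.0075
k=(abs(w[:,2]-zp)<.006)&(np.hypot(w[:,0]-T[0],w[:,1]-T[1])<.05)&(v<290)&(h[v,u,0]<12)&(h[v,u,2]<130)&(h[v,u,1]>120)
p=w[k]; A=np.c_[p[:,:2]-T[:2],np.ones(len(p))]; g=np.linalg.lstsq(A,p[:,2],rcond=None)[0]
print('pitch n',len(p),'z-TCP',np.median(p[:,2])-T[2],'slope deg',np.degrees(g[:2]))
# outer dark rim edge near camera
hull=cv2.convexHull(np.c_[u,v][k].astype(np.int32))[:,0]; hull=hull[hull[:,1]<275]
x=onplane(hull[:,0],hull[:,1],np.median(p[:,2])); o=circ(x); print('bowl circle',o.round(4),'minus TCP',(o[:2]-T[:2]).round(4))
print('TCP',T.round(4))
Ri=R.from_euler('xyz',s['tcp_rot'],degrees=True).inv()
print('shift ring .5218,.2061 TCP->',Ri.apply(np.r_[.5218,.2061,.1147]-T).round(4))
E
```

```text
ring circle [0.522  0.2065 0.0467]
ring circle [0.5221 0.2067 0.0299]
pitch n 7160 z-TCP -0.009339341899438136 slope deg [-2.21023486  0.52986   ]
bowl circle [0.4717 0.1871 0.0334] minus TCP [0.0068 0.0028]
TCP [0.4649 0.1844 0.2018]
shift ring .5218,.2061 TCP-> [0.0609 0.0015 0.0872]
```

```bash
python3 - <<'E'
from m import *
# camera-frame pitch plane: on board (w2) vs in hand (w3), same tool orientation
f,cx,cy,E=params('wrist'); T=np.array([.4649,.1844,.2018])
for n,z,C in [('w2',.0545,(.556-.5562+.4649,.1844)),('w3',.0,None)]:
    im=cv2.imread(f'pics/{n}.png');d=np.load(f'{n}.npy');h=cv2.cvtColor(im,cv2.COLOR_BGR2HSV)
    v,u=np.nonzero(d>0); w=world('wrist',u,v,d[v,u],(f,cx,cy,E))
    zr=T[2]-(.1335-.0545) if n=='w2' else T[2]-.009
    k=(abs(w[:,2]-zr)<.006)&(np.hypot(w[:,0]-T[0],w[:,1]-T[1])<.05)&(h[v,u,0]<12)&(h[v,u,1]>120)&(h[v,u,2]<130)
    p=w[k]-T; r=np.array([[.925,.38],[.38,-.925]]); q=p[:,:2]@r.T
    for _ in range(3):
        g=np.linalg.lstsq(np.c_[q,np.ones(len(q))],p[:,2],rcond=None)[0]; e=p[:,2]-np.c_[q,np.ones(len(q))]@g
        kk=abs(e)<.0015; q,p=q[kk],p[kk]
    print(n,len(q),'slope along tool x,y deg',np.degrees(g[:2]).round(2),'z at centre',g[2].round(4),'x range',q[:,0].min(),q[:,0].max(),'y',q[:,1].min(),q[:,1].max())
E
```

```text
w2 6539 slope along tool x,y deg [-2.06 -0.84] z at centre -0.082 x range -0.038342816286392765 0.03511657811701266 y -0.03784692008818291 0.03571378559945938
w3 7201 slope along tool x,y deg [-1.85 -1.33] z at centre -0.0086 x range -0.001564144421801423 0.04030239647147357 y -0.03660815574350002 0.03708181975555098
```

The pitch slope matches that of the resting bowl, so the bowl is level in the hand and the slope is camera bias. I'll move over the ring with about 10 mm to spare and check the bowl against the ring from the side camera.

```bash
python3 -m crank '[[0.008,0,0,0,0,0,0],[0.015,0.001,0,0,0,0,0],[0.015,0.0007,0,0,0,0,0],[0.015,0,0,0,0,0,0],[0.008,0,0,0,0,0,0]]' && python3 -m crank '[[0,0,0.008,0,0,0,0],[0,0,0.018,0,0,0,0],[0,0,0.025,0,0,0,0],[0,0,0.018,0,0,0,0],[0,0,0.006,0,0,0,0]]' && python3 -m crank '[[0,0,0,0,0,0,0],[0,0,0,0,0,0,0],[0,0,0,0,0,0,0],[0,0,0,0,0,0,0],[0,0,0,0,0,0,0]]'
cat > chk.py <<'E'
from m import *
import sys
from scipy.optimize import least_squares as ls
tag=sys.argv[1]; s=state(); print(s['tool_pos'].round(4) if hasattr(s['tool_pos'],'round') else s['tool_pos'],np.round(s['contact_force'],1))
def circ(p):
    o=ls(lambda q:np.hypot(*(p-q[:2]).T)-q[2],[*p.mean(0),.04],loss='soft_l1',f_scale=.001); return o.x.round(4)
for n in ['side','top','wrist']:
    P=params(n); im,d=vision.capture(n); cv2.imwrite(f'pics/{n}{tag}.png',im); np.save(f'{n}{tag}.npy',d)
    v,u=np.nonzero(d>0); w=world(n,u,v,d[v,u],P); h=cv2.cvtColor(im,cv2.COLOR_BGR2HSV)[v,u]
    near=np.hypot(w[:,0]-.522,w[:,1]-.2055)<.06
    red=near&((h[:,0]<5)|(h[:,0]>174))&(h[:,1]>180)&(h[:,2]>90)&(abs(w[:,2]-.08)<.005)
    pit=near&(h[:,0]<14)&(h[:,1]>90)&(h[:,2]<110)&(w[:,2]>.098)&(w[:,2]<.14)
    for nm,k in [('red',red),('pitch',pit)]:
        if k.sum()>50:
            p=w[k]; print(n,nm,k.sum(),'z',np.median(p[:,2]).round(4),'x',np.percentile(p[:,0],[1,99]).round(4),'y',np.percentile(p[:,1],[1,99]).round(4))
E
python3 chk.py 4; python3 - <<'E'
import cv2,numpy as np
a=cv2.imread('pics/side4.png')[220:420,140:340];b=cv2.imread('pics/wrist4.png')[0:400,120:520]
cv2.imwrite('pics/c4.png',np.hstack([cv2.resize(a,(400,400),interpolation=2),b]))
E
```

```text
t: 8.2
tool_pos: [0.5239, 0.2072, 0.2019]
tcp_rot: [180.0, -0.1, 22.3]
contact_force: [0.7, -0.1, -6.1]
finger_gap: 0.353
gripper_force: 29.9
t: 8.62
tool_pos: [0.5181, 0.2053, 0.1223]
tcp_rot: [-180.0, 0.4, 22.3]
contact_force: [-1.2, -0.3, -6.6]
finger_gap: 0.359
gripper_force: 29.9
t: 9.03
tool_pos: [0.5227, 0.2069, 0.1283]
tcp_rot: [180.0, -0.2, 22.3]
contact_force: [0.1, 0.7, -5.3]
finger_gap: 0.354
gripper_force: 29.9
[0.5227 0.2069 0.1283] [ 0.1  0.7 -5.3]
side red 304 z 0.0783 x [0.5006 0.5625] y [0.2245 0.2546]
side pitch 77 z 0.1173 x [0.4806 0.5403] y [0.2052 0.248 ]
top pitch 139 z 0.1203 x [0.4816 0.517 ] y [0.1654 0.2313]
wrist red 3658 z 0.0807 x [0.5182 0.5692] y [0.1712 0.2526]
wrist pitch 7702 z 0.1185 x [0.5131 0.5579] y [0.1763 0.2422]
```

View pics/c4.png

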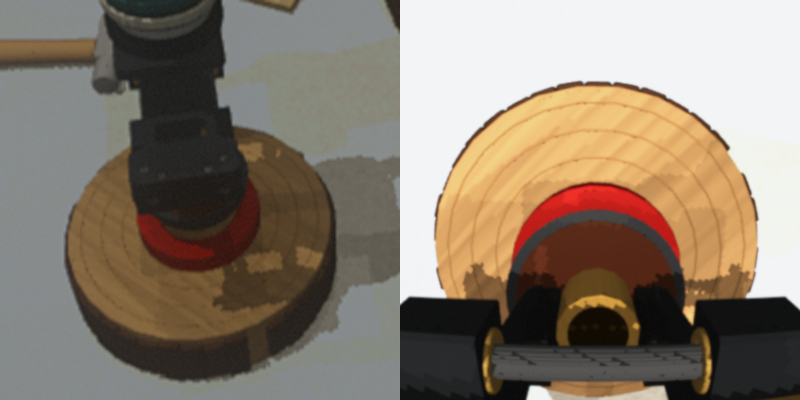

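The bowl hangs over the ring. In the wrist crop the red crescent looks even, perhaps slightly left-heavy. I'll fit both edges, correcting the camera tilt using the level log top.

```bash
cat > fit.py <<'E'
from m import *
import sys
from scipy.optimize import least_squares as ls
from scipy.spatial.transform import Rotation as R
tag=sys.argv[1]; P=params('wrist'); f,cx,cy,E=P
im=cv2.imread(f'pics/wrist{tag}.png'); d=np.load(f'wrist{tag}.npy'); h=cv2.cvtColor(im,cv2.COLOR_BGR2HSV)
v,u=np.nonzero(d>0); w=world('wrist',u,v,d[v,u],P)
k=(abs(w[:,2]-.06)<.012)&(np.hypot(w[:,0]-.522,w[:,1]-.206)<.1)&(np.hypot(w[:,0]-.522,w[:,1]-.206)>.055)&(v<270)
p=w[k]
for _ in range(4):
    A=np.c_[p[:,:2],np.ones(len(p))]; g=np.linalg.lstsq(A,p[:,2],rcond=None)[0]; p=p[abs(p[:,2]-A@g)<.003]
print('log slope deg',np.degrees(g[:2]).round(2),len(p))
nrm=np.r_[-g[:2],1]; nrm/=np.linalg.norm(nrm); Rc=R.align_vectors([[0,0,1]],[nrm])[0]
o=-E[:3,:3].T@E[:3,3]
def onplane(c,z,corr):
    a=world('wrist',c[:,0],c[:,1],np.ones(len(c)),P)-o
    if corr: a=Rc.apply(a)
    return (o+a*((z-o[2])/a[:,2:]))[:,:2]
def circ(p,r): return ls(lambda q:np.hypot(*(p-q).T)-r,p.mean(0)-[.02,.0],loss='soft_l1',f_scale=.0005)
red=((h[...,0]<5)|(h[...,0]>174))&(h[...,1]>190)&(h[...,2]>120)
out,inn=[],[]
for x in range(240,420):
    r=np.nonzero(red[150:300,x])[0]+150
    if len(r)<5: continue
    out.append((x,r[0]-.5)); inn.append((x,r[-1]+.5))
out,inn=np.array(out),np.array(inn); inn=inn[(inn[:,0]>262)&(inn[:,0]<372)]
T=np.array(state()['tool_pos'])
for corr in (0,1):
    a=circ(onplane(out,.08,corr),.048); b=circ(onplane(inn,T[2]-.009,corr),.042)
    print(corr,'ring',a.x.round(4),np.abs(a.fun).mean(),'bowl',b.x.round(4),np.abs(b.fun).mean(),'ring-bowl',(a.x-b.x).round(4))
E
python3 fit.py 4
```

```text
log slope deg [-0.02 -0.03] 30924
0 ring [0.5215 0.2065] 0.0003086792444184326 bowl [0.5214 0.2061] 0.0001302941019122919 ring-bowl [0.0001 0.0004]
1 ring [0.5216 0.2066] 0.00030922144006273694 bowl [0.5215 0.2061] 0.00013030937733760984 ring-bowl [0.0001 0.0005]
```

The bowl is centred on the ring to within 0.5 mm. Lowering gently and watching the force.

```bash
python3 -m crank '[[0,0,0.002,0,0,0,0],[0,0,0.003,0,0,0,0],[0,0,0.002,0,0,0,0],[0,0,0.001,0,0,0,0],[0,0,0,0,0,0,0]]' && python3 -m crank '[[0,0,0,0,0,0,0],[0,0,0,0,0,0,0],[0,0,0.001,0,0,0,0],[0,0,0,0,0,0,0],[0,0,0,0,0,0,0]]' && python3 -m crank '[[0,0,0.0005,0,0,0,0],[0,0,0.0005,0,0,0,0],[0,0,0,0,0,0,0],[0,0,0,0,0,0,0],[0,0,0,0,0,0,0]]'
```

```text
t: 9.6
tool_pos: [0.5216, 0.2065, 0.1184]
tcp_rot: [-180.0, 0.0, 22.3]
contact_force: [-0.2, 0.6, -5.9]
finger_gap: 0.356
gripper_force: 29.9
t: 10.02
tool_pos: [0.5219, 0.2066, 0.1179]
tcp_rot: [-180.0, -0.0, 22.3]
contact_force: [-0.1, 0.0, -5.3]
finger_gap: 0.357
gripper_force: 29.9
t: 10.43
tool_pos: [0.5223, 0.2069, 0.1173]
tcp_rot: [-180.0, -0.1, 22.3]
contact_force: [1.0, 1.3, -2.0]
finger_gap: 0.355
gripper_force: 29.9
```

Contact has begun at z 0.117 with a slight push towards +x+y. I'll yield to it and lower a little more.

```bash
python3 -m crank '[[0.0006,-0.0004,0,0,0,0,0],[0,0,0,0,0,0,0],[0,0,0.0005,0,0,0,0],[0,0,0,0,0,0,0],[0,0,0,0,0,0,0]]' && python3 -m crank '[[0,0,0,0,0,0,0],[0,0,0,0,0,0,0],[0,0,0,0,0,0,0],[0,0,0,0,0,0,0],[0,0,0,0,0,0,0]]'; python3 -c "
from h import *
s=state();print(np.round(s['contact_force'],1),np.round(s['tool_pos'],4),s['tcp_rot'])"
```

```text
t: 10.85
tool_pos: [0.5228, 0.2072, 0.1169]
tcp_rot: [180.0, -0.1, 22.3]
contact_force: [1.7, -0.6, 1.8]
finger_gap: 0.352
gripper_force: 29.9
t: 11.27
tool_pos: [0.5227, 0.2072, 0.1168]
tcp_rot: [180.0, -0.1, 22.3]
contact_force: [3.1, -1.3, 3.4]
finger_gap: 0.357
gripper_force: 29.9
[ 3.1 -1.3  3.4] [0.5227 0.2072 0.1168] [ 1.79984078e+02 -8.46884612e-02  2.23383309e+01]
```

The bowl is resting. A small correction, then open.

```bash
python3 -m crank '[[0.0005,0.0005,0,0,0,0,0],[0,0,-0.0003,0,0,0,0],[0,0,0,0,0,0,0],[0,0,0,0,0,0,0],[0,0,0,0,0,0,0]]' && python3 -m crank '[[0,0,0,0,0,0,0.36],[0,0,0,0,0,0,0.38],[0,0,0,0,0,0,0.41],[0,0,0,0,0,0,0.45],[0,0,0,0,0,0,0.5]]' && python3 -m crank '[[0,0,0,0,0,0,0.7],[0,0,0,0,0,0,0.9],[0,0,0,0,0,0,1],[0,0,0,0,0,0,1],[0,0,0,0,0,0,1]]' && python3 -m crank '[[0,0,0,0,0,0,1],[0,0,0,0,0,0,1],[0,0,-0.005,0,0,0,1],[0,0,-0.01,0,0,0,1],[0,0,-0.02,0,0,0,1]]' && python3 -m crank '[[0,0,-0.03,0,0,0,1],[0,0,-0.03,0,0,0,1],[0,0,-0.01,0,0,0,1],[0,0,0,0,0,0,1],[0,0,0,0,0,0,1]]' && python3 -m crank '[[-0.015,0,0,0,0,0,1],[-0.03,0,0,0,0,0,1],[-0.015,0,0,0,0,0,1],[0,0,0,0,0,0,1],[0,0,0,0,0,0,1]]' && python3 -m crank '[[0,0,0,0,0,0,1],[0,0,0,0,0,0,1],[0,0,0,0,0,0,1],[0,0,0,0,0,0,1],[0,0,0,0,0,0,1]]'
python3 - <<'E'
from m import *
s=state();P=params('wrist'); im,d=vision.capture('wrist'); cv2.imwrite('pics/w5.png',im); np.save('w5.npy',d)
h=cv2.cvtColor(im,cv2.COLOR_BGR2HSV);v,u=np.nonzero(d>0); w=world('wrist',u,v,d[v,u],P); h=h[v,u]
rr=np.hypot(w[:,0]-.522,w[:,1]-.206)
for nm,k in [('ferrule',(rr<.026)&(w[:,2]>.13)&(w[:,2]<.15)),('pitch',(rr<.045)&(abs(w[:,2]-.107)<.006)),('ring',(rr<.055)&(abs(w[:,2]-.08)<.004)&(h[:,1]>180))]:
    p=w[k]; c,r=cv2.minEnclosingCircle(p[:,:2].astype(np.float32))
    q=p
    for _ in range(4):
        A=np.c_[q[:,:2],np.ones(len(q))];g=np.linalg.lstsq(A,q[:,2],rcond=None)[0];q=q[abs(q[:,2]-A@g)<.0015]
    print(nm,len(p),np.round(c,4),round(r,4),'z',np.median(p[:,2]).round(4),'slope',np.degrees(g[:2]).round(2))
E
```

```text
t: 11.68
tool_pos: [0.5229, 0.2072, 0.1167]
tcp_rot: [-180.0, -0.0, 22.3]
contact_force: [1.2, 2.8, 5.2]
finger_gap: 0.356
gripper_force: 29.9
t: 12.1
tool_pos: [0.5214, 0.2063, 0.1153]
tcp_rot: [-180.0, 0.2, 22.3]
contact_force: [-0.3, 0.2, -0.1]
finger_gap: 0.497
gripper_force: 0.0
t: 12.52
tool_pos: [0.5227, 0.2068, 0.1165]
tcp_rot: [180.0, 0.0, 22.3]
contact_force: [-0.1, -0.5, 0.9]
finger_gap: 0.851
gripper_force: 0.0
t: 12.93
tool_pos: [0.521, 0.2063, 0.1502]
tcp_rot: [-180.0, 0.3, 22.3]
contact_force: [-0.5, -0.4, -0.1]
finger_gap: 0.998
gripper_force: 0.0
t: 13.35
tool_pos: [0.523, 0.207, 0.2222]
tcp_rot: [180.0, -0.1, 22.3]
contact_force: [-0.5, -0.0, 0.4]
finger_gap: 1.001
gripper_force: 0.0
t: 13.77
tool_pos: [0.466, 0.1836, 0.2196]
tcp_rot: [-180.0, 0.1, 22.3]
contact_force: [0.2, 0.8, 0.6]
finger_gap: 0.999
gripper_force: 0.0
t: 14.18
tool_pos: [0.4676, 0.1842, 0.2214]
tcp_rot: [-180.0, 0.0, 22.3]
contact_force: [-0.6, -0.1, -0.8]
finger_gap: 0.999
gripper_force: 0.0
ferrule 2065 [0.5239 0.2064] 0.0162 z 0.1419 slope [-3.23  0.22]
pitch 8884 [0.5218 0.2064] 0.0422 z 0.1081 slope [-3.47  0.01]
ring 435 [0.5232 0.2068] 0.0474 z 0.0806 slope [0.04 0.02]
```

View pics/w5.png

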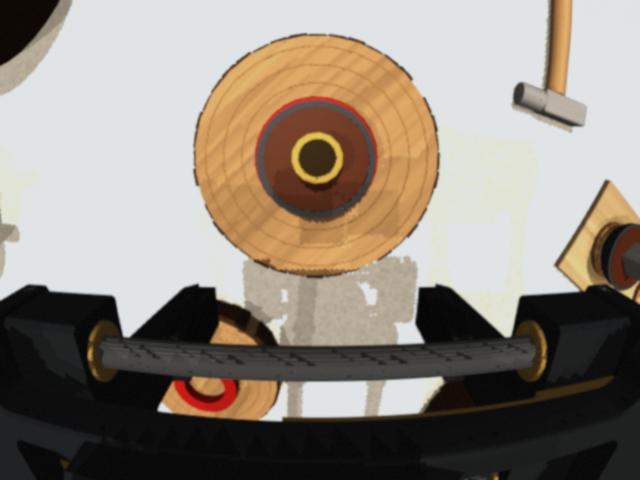

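The bowl sits centred in the ring, but both the pitch plane (-3.5°) and the ferrule/pitch offset (2.1 mm over 34 mm) show it leaning about 3.5° towards +x. It already leaned about 2.3° on the board. I'll regrip it with the tool tilted to match, lift a few mm, bring it level and set it down again.

```bash
python3 -m crank '[[0.015,0,0,0,0,0,1],[0.03,0,0,0,0,0,1],[0.0165,0.001,0,0,0,0,1],[0,0,0.015,0,0,0,1],[0,0,0.025,0,0,0,1]]' && python3 -m crank '[[0,0,0.025,0,0,0,1],[0,0,0.01,0,0,0,1],[0,0,0,0.6,-1.6,0,1],[0,0,0,0.7,-1.6,0,1],[0,0,0,0,0,0,1]]' && python3 -m crank '[[0,0,0.01,0,0,0,1],[0,0,0.01,0,0,0,1],[0,0,0.007,0,0,0,1],[0,0,0.003,0,0,0,1],[0,0,0,0,0,0,1]]' && python3 -m crank '[[0,0,0,0,0,0,0.6],[0,0,0,0,0,0,0.5],[0,0,0,0,0,0,0.4],[0,0,0,0,0,0,0.4],[0,0,0,0,0,0,0.4]]' && python3 -m crank '[[0,0,0,0,0,0,0.38],[0,0,0,0,0,0,0.37],[0,0,0,0,0,0,0.3],[0,0,0,0,0,0,0],[0,0,0,0,0,0,0]]' && python3 -m crank '[[0,0,0,0,0,0,0],[0,0,0,0,0,0,0],[0,0,-0.002,0,0,0,0],[0,0,-0.003,0,0,0,0],[0,0,-0.003,0,0,0,0]]' && python3 -m crank '[[0,0,0,-0.6,1.6,0,0],[0,0,0,-0.7,1.6,0,0],[0,0,0,0,0,0,0],[0,0,0,0,0,0,0],[0,0,0,0,0,0,0]]'&& python3 -m crank '[[0,0,0,0,0,0,0],[0,0,0,0,0,0,0],[0,0,0,0,0,0,0],[0,0,0,0,0,0,0],[0,0,0,0,0,0,0]]'
cat > slope.py <<'E'
from m import *
import sys
tag=sys.argv[1]; s=state();P=params('wrist'); im,d=vision.capture('wrist'); cv2.imwrite(f'pics/wrist{tag}.png',im); np.save(f'wrist{tag}.npy',d)
T=np.array(s['tool_pos']); h=cv2.cvtColor(im,cv2.COLOR_BGR2HSV);v,u=np.nonzero(d>0); w=world('wrist',u,v,d[v,u],P); h=h[v,u]
rr=np.hypot(w[:,0]-.522,w[:,1]-.206)
k=(rr<.045)&(abs(w[:,2]-T[2]+.009)<.006)&(h[:,0]<14)&(h[:,1]>110)&(h[:,2]<130)
q=w[k]
for _ in range(4):
    A=np.c_[q[:,:2]-T[:2],np.ones(len(q))];g=np.linalg.lstsq(A,q[:,2],rcond=None)[0];q=q[abs(q[:,2]-A@g)<.0015]
print(T.round(4),np.round(s['tcp_rot'],2),'pitch',len(q),'slope world x,y',np.degrees(g[:2]).round(2),'z',g[2].round(4))
E
python3 slope.py 6; python3 fit.py 6
```

```text
t: 14.65
tool_pos: [0.5282, 0.2078, 0.1844]
tcp_rot: [180.0, -0.4, 22.3]
contact_force: [-0.5, 0.7, 0.2]
finger_gap: 1.001
gripper_force: 0.0
t: 15.07
tool_pos: [0.5253, 0.2065, 0.1465]
tcp_rot: [-178.7, 3.2, 22.4]
contact_force: [0.2, -0.3, 0.6]
finger_gap: 1.001
gripper_force: 0.0
t: 15.48
tool_pos: [0.5212, 0.2061, 0.1149]
tcp_rot: [-178.7, 3.4, 22.4]
contact_force: [0.5, 0.4, 0.7]
finger_gap: 1.0
gripper_force: 0.0
t: 15.9
tool_pos: [0.523, 0.2066, 0.117]
tcp_rot: [-178.7, 3.2, 22.4]
contact_force: [-0.1, -0.0, 0.0]
finger_gap: 0.648
gripper_force: 0.0
t: 16.32
tool_pos: [0.5225, 0.207, 0.1167]
tcp_rot: [-178.6, 3.2, 22.4]
contact_force: [-1.4, 2.8, 0.6]
finger_gap: 0.353
gripper_force: 30.0
t: 16.73
tool_pos: [0.522, 0.2056, 0.1233]
tcp_rot: [-178.7, 3.4, 22.4]
contact_force: [0.6, -0.3, -7.3]
finger_gap: 0.356
gripper_force: 30.0
t: 17.15
tool_pos: [0.5228, 0.2062, 0.1242]
tcp_rot: [-180.0, 0.1, 22.3]
contact_force: [0.3, 0.2, -5.7]
finger_gap: 0.353
gripper_force: 30.0
t: 17.57
tool_pos: [0.5232, 0.2065, 0.1245]
tcp_rot: [-180.0, 0.0, 22.3]
contact_force: [0.0, 0.4, -6.1]
finger_gap: 0.356
gripper_force: 30.0
[0.5232 0.2065 0.1245] [-1.800e+02  1.000e-02  2.233e+01] pitch 7582 slope world x,y [-0.09  0.18] z 0.1159
log slope deg [-0.01 -0.02] 31371
0 ring [0.5217 0.2066] 0.0002862139273812284 bowl [0.5232 0.2058] 0.00010363814976916228 ring-bowl [-0.0016  0.0008]
1 ring [0.5217 0.2067] 0.0002864702716523789 bowl [0.5233 0.2058] 0.00010363723104393425 ring-bowl [-0.0016  0.0008]
```

Now level within 0.2°. The bowl is 1.6 mm off in x and 0.8 mm in y, so I'll correct that and lower.

```bash
python3 -m crank '[[-0.0012,-0.0013,0,0,0,0,0],[0,0,0.002,0,0,0,0],[0,0,0.002,0,0,0,0],[0,0,0.001,0,0,0,0],[0,0,0.0005,0,0,0,0]]' && python3 -m crank '[[0,0,0,0,0,0,0],[0,0,0,0,0,0,0],[0,0,0,0,0,0,0],[0,0,0,0,0,0,0],[0,0,0,0,0,0,0]]'; python3 slope.py 7; python3 fit.py 7;  python3 -m crank '[[0,0,0.0005,0,0,0,0],[0,0,0,0,0,0,0],[0,0,0.0005,0,0,0,0],[0,0,0,0,0,0,0],[0,0,0,0,0,0,0]]' && python3 -m crank '[[0,0,0,0,0,0,0],[0,0,0,0,0,0,0],[0,0,0,0,0,0,0],[0,0,0,0,0,0,0],[0,0,0,0,0,0,0]]'
```

```text
t: 18.03
tool_pos: [0.5212, 0.2071, 0.1186]
tcp_rot: [-180.0, 0.0, 22.3]
contact_force: [-0.1, 0.1, -5.8]
finger_gap: 0.358
gripper_force: 30.0
t: 18.45
tool_pos: [0.5216, 0.2073, 0.1192]
tcp_rot: [-180.0, -0.0, 22.3]
contact_force: [0.1, -0.1, -5.8]
finger_gap: 0.354
gripper_force: 30.0
[0.5216 0.2073 0.1192] [-1.800e+02 -1.000e-02  2.233e+01] pitch 7585 slope world x,y [-0.11  0.14] z 0.1106
log slope deg [ 0.01 -0.01] 32746
0 ring [0.5216 0.2067] 0.0002726855404811221 bowl [0.5217 0.2066] 0.0001060565133009505 ring-bowl [-0.      0.0001]
1 ring [0.5216 0.2067] 0.00027281747372150724 bowl [0.5217 0.2066] 0.00010606084627027246 ring-bowl [-0.0001  0.0001]
t: 18.92
tool_pos: [0.5215, 0.2072, 0.118]
tcp_rot: [-180.0, 0.0, 22.3]
contact_force: [0.1, -0.0, -6.5]
finger_gap: 0.353
gripper_force: 30.0
t: 19.33
tool_pos: [0.5216, 0.2072, 0.1181]
tcp_rot: [-180.0, 0.0, 22.3]
contact_force: [0.6, -0.6, -6.4]
finger_gap: 0.353
gripper_force: 30.0
```

```bash
python3 -m crank '[[0,0,0.0005,0,0,0,0],[0,0,0,0,0,0,0],[0,0,0,0,0,0,0],[0,0,0,0,0,0,0],[0,0,0,0,0,0,0]]' | grep -E "force:|pos"; python3 -m crank '[[0,0,0.0005,0,0,0,0],[0,0,0,0,0,0,0],[0,0,0,0,0,0,0],[0,0,0,0,0,0,0],[0,0,0,0,0,0,0]]'| grep -E "force:|pos"
```

```text
tool_pos: [0.5216, 0.2072, 0.1176]
contact_force: [-0.3, -0.6, -6.6]
gripper_force: 30.0
tool_pos: [0.5217, 0.2072, 0.1172]
contact_force: [1.0, -0.7, -5.5]
gripper_force: 30.0
```

```bash
python3 -m crank '[[0,0,0.0004,0,0,0,0],[0,0,0,0,0,0,0],[0,0,0,0,0,0,0],[0,0,0,0,0,0,0],[0,0,0,0,0,0,0]]' | grep -E "force:|pos"; python3 -m crank '[[0,0,0.0003,0,0,0,0],[0,0,0,0,0,0,0],[0,0,0,0,0,0,0],[0,0,0,0,0,0,0],[0,0,0,0,0,0,0]]'| grep -E "force:|pos"
```

```text
tool_pos: [0.5218, 0.2073, 0.1169]
contact_force: [0.1, -0.8, -3.9]
gripper_force: 30.0
tool_pos: [0.5218, 0.2073, 0.1168]
contact_force: [0.7, -0.8, -0.1]
gripper_force: 30.0
```

The ring now carries the weight with under 1 N sideways. Releasing gently, backing off and checking.

```bash
python3 -m crank '[[0,0,0,0,0,0,0.36],[0,0,0,0,0,0,0.38],[0,0,0,0,0,0,0.41],[0,0,0,0,0,0,0.45],[0,0,0,0,0,0,0.5]]' && python3 -m crank '[[0,0,0,0,0,0,0.7],[0,0,0,0,0,0,0.9],[0,0,0,0,0,0,1],[0,0,0,0,0,0,1],[0,0,0,0,0,0,1]]' && python3 -m crank '[[0,0,0,0,0,0,1],[0,0,0,0,0,0,1],[0,0,-0.005,0,0,0,1],[0,0,-0.01,0,0,0,1],[0,0,-0.02,0,0,0,1]]' && python3 -m crank '[[0,0,-0.03,0,0,0,1],[0,0,-0.03,0,0,0,1],[0,0,-0.01,0,0,0,1],[0,0,0,0,0,0,1],[0,0,0,0,0,0,1]]' && python3 -m crank '[[-0.015,0,0,0,0,0,1],[-0.03,0,0,0,0,0,1],[-0.015,0,0,0,0,0,1],[0,0,0,0,0,0,1],[0,0,0,0,0,0,1]]' | tail -7 && python3 -m crank '[[0,0,0,0,0,0,1],[0,0,0,0,0,0,1],[0,0,0,0,0,0,1],[0,0,0,0,0,0,1],[0,0,0,0,0,0,1]]'
python3 - <<'E'
from m import *
s=state();P=params('wrist'); im,d=vision.capture('wrist'); cv2.imwrite('pics/w8.png',im)
h=cv2.cvtColor(im,cv2.COLOR_BGR2HSV);v,u=np.nonzero(d>0); w=world('wrist',u,v,d[v,u],P); h=h[v,u]
rr=np.hypot(w[:,0]-.522,w[:,1]-.206)
for nm,k in [('ferrule',(rr<.026)&(w[:,2]>.13)&(w[:,2]<.15)),('pitch',(rr<.045)&(abs(w[:,2]-.107)<.006))]:
    p=w[k]; c,r=cv2.minEnclosingCircle(p[:,:2].astype(np.float32)); q=p
    for _ in range(4):
        A=np.c_[q[:,:2],np.ones(len(q))];g=np.linalg.lstsq(A,q[:,2],rcond=None)[0];q=q[abs(q[:,2]-A@g)<.0015]
    print(nm,len(p),np.round(c,4),round(r,4),'z',np.median(p[:,2]).round(4),'slope',np.degrees(g[:2]).round(2))
E
```

```text
t: 21.42
tool_pos: [0.5216, 0.2073, 0.1164]
tcp_rot: [-180.0, -0.0, 22.3]
contact_force: [-1.5, 0.2, 0.9]
finger_gap: 0.494
gripper_force: 0.0
t: 21.83
tool_pos: [0.5216, 0.2072, 0.1163]
tcp_rot: [180.0, 0.0, 22.3]
contact_force: [0.2, 0.6, -0.4]
finger_gap: 0.858
gripper_force: 0.0
t: 22.25
tool_pos: [0.5198, 0.2066, 0.15]
tcp_rot: [-180.0, 0.3, 22.3]
contact_force: [0.2, 0.4, 0.7]
finger_gap: 1.002
gripper_force: 0.0
t: 22.67
tool_pos: [0.5218, 0.2074, 0.222]
tcp_rot: [180.0, -0.1, 22.3]
contact_force: [-0.6, 0.8, -0.4]
finger_gap: 1.003
gripper_force: 0.0
t: 23.08
tool_pos: [0.4648, 0.184, 0.2195]
tcp_rot: [-180.0, 0.1, 22.3]
contact_force: [-0.8, 0.3, 0.2]
finger_gap: 0.999
gripper_force: 0.0
t: 23.5
tool_pos: [0.4665, 0.1846, 0.2213]
tcp_rot: [-180.0, 0.0, 22.3]
contact_force: [0.1, 0.6, 0.3]
finger_gap: 1.0
gripper_force: 0.0
ferrule 2072 [0.5222 0.2062] 0.016 z 0.1419 slope [-0.21  0.18]
pitch 8924 [0.5221 0.2064] 0.0423 z 0.108 slope [-0.37  0.27]
```

View pics/w8.png

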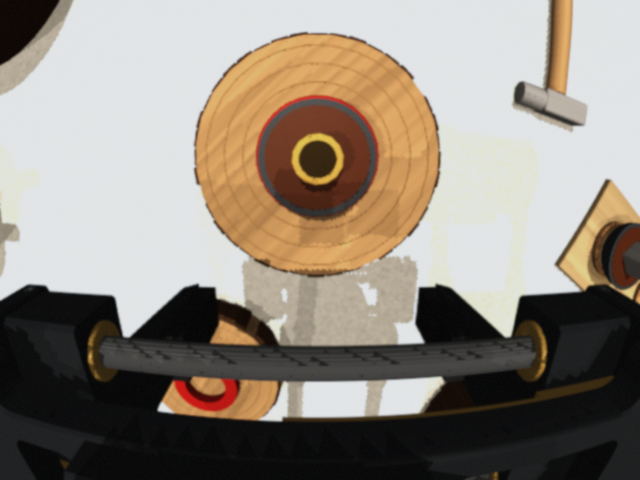

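The bowl at (318,158) is centred in the ring and level within about 0.5°. The steel bowl is still on the board and the gripper is clear.

```bash
python3 -c "
from plant import job
print(job.hand_in())"
```

```text
the job is handed in; nothing more can be done
None
```

The brass-ferrule bowl sits in the middle log's red ring, centred to within about 1 mm and level to about 0.5° after one regrip to correct a 3.5° lean; it is released, the steel bowl was left alone, and the job was handed in at about 23.5 s.

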